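# Cull the bad skittles and set the board for spraying

## Robot

A 7-joint arm with a two-finger parallel gripper is mounted at the origin on a cart in front of the work surface, level with it; the furniture and walls round the work are solid. World frame = base frame: x ahead of the robot, y to its left, z up, the work surface at z = 0. Lengths are in mm, angles in rad, forces in N, time in s.
With the tool pointing down it reaches from about 400 to 875 mm from the base axis. Payload 4.4 kg.
Tool frame: the origin (TCP) lies on the centre line of the jaws, within the pads' length; the fingertips stand 14 mm ahead of it and the grasp point (between the pads) lies 5 mm behind it (tips_ahead is the distance from the TCP to the fingertips, in mm); z points along the fingers, y is the line along which they close (so a half turn about z gives the same grasp; the last joint's range is limited). The gripper opens to 85 mm and grips with 20 to 120 N. Pads are 22 mm wide; open, the fingers measure 114 mm over their backs; the gripper's body (76 mm by 85 mm) begins 54 mm behind the grasp point. The pads swing forward as they close: fully open they stand 13 mm farther back than shut.
Start: joints at [1.273, 0.628, 0.038, 1.517, -0.027, 0.996, -0.02], TCP at [149.351, -632.623, 245.313] pointing down, gripper open.
Joint ranges: [-3.06, 3.06], [-0.37, 2.12], [-1.25, 1.32], [0.18, 2.47], [-1.1, 4.24], [0.23, 1.98], [-2.94, 2.94]. Speed limits (rad/s): [2.57, 2.57, 3.14, 3.14, 3.14, 3.14, 3.14].

## Interface

Orientations are given as [roll, pitch, yaw] about the fixed x, y, z axes, in that order (R = Rz(yaw) Ry(pitch) Rx(roll)).
In Python, from cell import * gives the robot as it stands.
- The arm moves only by the tool move_arm, never from a script. Its argument "rows" is text: rows parted by semicolons, each of 7 numbers parted by spaces: the shift along the tool's x, y, z scaled (see below), then the turn, a rotation vector about the tool's x, y, z scaled (see below), then the closure, from -1 (fully open) to 1 (shut). A call has 1 to 12 rows; each row is the pose to reach, as a shift and turn from the pose commanded when the call began, along the tool's axes at that moment; what a row does not reach only later rows make up. The controller multiplies each number of a shift by 0.3 m and each number of a turn by pi/2 rad. A row lasts 1/12 s, in which the tool goes at most 41.7 mm and 7.16 degrees, less where a joint would pass 70% of its speed; a pose out of reach is approached as far as the arm can. A call with a number of a shift or a turn outside -1 to 1 is refused whole. A call with a gripper value outside its range is refused whole. The fingers move at their own pace and stop on an object; the grip force is fixed at half the most. Time passes only in rows, so rows that repeat a pose let the fingers close. It gives the time, the measured TCP pose, the force, the opening and the grip force at its end, in the units of the state.
- read_state(): the state, without advancing time (a new reading comes with each control period).
- get_image(name): name is "scene" or "top" or "wrist"; returns a dict with "img" (420x560x3 uint8, red, green, blue), "vfov" (degrees; the focal length in pixels is half the picture's height over the tangent of half this angle, whatever the lens; pixels are square), "cx", "cy" (the principal point, pixels), "extrinsics" (4x4, takes a point from camera to world coordinates); the wrist camera has in their place "T_tool_cam" (4x4, takes a point from camera to tool coordinates, whose origin is the TCP and whose axes are the flange's). Camera axes: x right, y up, looking along -z (the intrinsics and any distortion apply to the point x, -y, -z); pixel columns grow to the right and rows downward; lengths in mm; the calibration is good to about 2 mm. A picture is of the moment at which its call begins: read the wrist's pose just before it. There is no depth.
- finish_job(): hands the job in; it is judged then, once.
The state is a dict: "clock": time; "qpos": joint angles; "qd": joint speeds; "tau": joint torques, N m; "eef_pos": TCP position; "tool_rot": TCP orientation; "force": force on the tool from outside, world axes, zero at the start; "torque": the same for the moment, N m; "width": finger opening in mm; "gripper_force": force on a finger pad.
Only numpy, scipy, OpenCV 4.12 (cv2) and the standard library are available. Lean on these libraries where they do the work, as an engineer would, in place of code of your own. Each camera call takes 0.05 s, during which the arm holds its last target. There are 200 camera calls.

## Task

Six turned wooden skittles stand on the spraying board; two are bad, one cut short and one with a crooked neck. First put the two bad ones in the red scrap tray, then bring the board (it has a grip on its near edge) up flush and square against the dark fence behind it, within the fence's length, with the four sound skittles still standing on it. Never tip a sound skittle over, and leave the other things on the bench where they are.

Things in the scene. Friction and masses are not known exactly. Their poses are not given: they have to be found in the camera images.
- board: Loose plywood spraying board, 200 (x) x 240 (y) x 12 mm, 0.6 kg. Origin: centre of its underside; x axis points away from the robot, z up. Six pencilled rings at x = -15 and 60, y = -80, 0 and 80 mm, where skittles stand. On its near edge, centred at x = -90 mm, an upright wooden grip batten 14 mm thick (x), 100 mm long (y), top 64 mm above the bench.
- board_grip (a point): On the board's grip batten: middle of its length and thickness, 45 mm above the bench (19 mm below its top).
- board_far_edge (a point): Middle of the bottom of the board's far (+x) edge, the edge that goes against the fence.
- fence: Dark wooden batten fixed to the bench beyond the board, 22 mm thick, 340 mm long along its y axis, 28 mm high. Origin: at bench level under the middle of its near face (the face towards the robot and the board); its x axis points away from the robot, square to that face.
- scrap_tray: Open red tray fixed to the bench to the left of the board, outside 180 (x) x 130 (y) x 36 mm, walls and floor 6 mm. Origin: centre of its underside; z up.
- skittle_0: Sound wooden skittle, straight, 60 mm tall, 30 g, standing on the board: straight round belly 26 mm across from 16 to 30 mm above its foot, foot 22 mm, neck 15 mm at 42 mm, round head 19 mm. Origin: centre of its foot; z along it, up.
- skittle_1: Sound wooden skittle, straight, 60 mm tall, 30 g, standing on the board: straight round belly 26 mm across from 16 to 30 mm above its foot, foot 22 mm, neck 15 mm at 42 mm, round head 19 mm. Origin: centre of its foot; z along it, up.
- skittle_2: Sound wooden skittle, straight, 60 mm tall, 30 g, standing on the board: straight round belly 26 mm across from 16 to 30 mm above its foot, foot 22 mm, neck 15 mm at 42 mm, round head 19 mm. Origin: centre of its foot; z along it, up.
- skittle_3: Sound wooden skittle, straight, 60 mm tall, 30 g, standing on the board: straight round belly 26 mm across from 16 to 30 mm above its foot, foot 22 mm, neck 15 mm at 42 mm, round head 19 mm. Origin: centre of its foot; z along it, up.
- skittle_short: Reject: a skittle cut short, 34 mm tall, the same belly (26 mm across, 16 to 30 mm above its foot) but no neck or head, flat top; 30 g, standing on the board. Origin: centre of its foot; z up.
- skittle_crooked: Reject: a skittle with a crooked neck, 30 g, standing on the board: same foot and belly (26 mm across, 16 to 30 mm above its foot), but neck and head lean 43 degrees towards its own +x axis; the head reaches 28 mm out from its axis on that side, 57 mm high. Origin: centre of its foot; z up. Grip the belly along its y axis, to clear the head.
- cap_green: Bystander: Green plastic can cap, 60 mm across, 29 mm high, to the right of the board. Origin: centre of its underside.
- sanding_block: Bystander: Brown sanding block, 60 x 100 x 28 mm, to the right of the board. Origin: centre of its underside.
Things that resemble listed ones, but are neither listed nor needed, are in the scene too. Leave any orange look-alike of the skittle_2 alone.

How it is judged:
By the outcome, as a careful person would: the job done as asked, in the order asked, and still so for the second after the job is handed in, with the robot touching nothing.
It also fails if it takes over 72 s, if anything falls off the work surface, if the arm or the gripper's body presses on something with over 40 N, if the wrist force passes 120 N, or if a joint passes its speed limit or range.

## Working session

There is one attempt and no reset: what is moved stays moved. The work goes in short steps, Python scripts to look and compute and a tool call to move; the robot and the scene stay as the last step left them, time stands still between calls to the robot, and variables do not carry over. Pictures are saved under pics/ and viewed, at most 10 in all, crops included, and the job is handed in when it is done.

Besides the shell and the picture viewer there is one more tool, called after "Call:" as name(argument=value, ...) on one line, values as JSON. move_arm: Moves the arm, as the interface text tells. Its arguments: {"type":"object","properties":{"rows":{"type":"string"}},"required":["rows"]}

```bash
mkdir -p pics; ls
python3 - <<'E'
from cell import *
import cv2
s=read_state();print(s['eef_pos'],s['tool_rot'],s['width'],s['clock'])
for n in ("top","scene"):
    g=get_image(n);cv2.imwrite(f"pics/{n}0.png",g['img'][:,:,::-1])
    print(n,g['vfov'],g['cx'],g['cy'],g['extrinsics'],[k for k in g])
E
```

```text
pics
[ 149.21246889 -632.0179652   244.37677033] [-3.13967593e+00 -6.98212787e-06  2.31749794e-01] 85.35253742936028 0.0
top 47.95704633785735 271.9674320341604 208.59924951690618 [[ 1.20337729e-02  9.84051003e-01 -1.77479045e-01  3.24562509e+02]
 [-9.99901629e-01  1.31214204e-02  4.95584023e-03  6.74258932e+01]
 [ 7.20557672e-03  1.77401949e-01  9.84112101e-01  1.23570999e+03]
 [ 0.00000000e+00  0.00000000e+00  0.00000000e+00  1.00000000e+00]] ['img', 'vfov', 'cx', 'cy', 'extrinsics']
scene 42.10324984872509 285.4249627620274 208.92327157036274 [[-9.10149615e-01  2.30855368e-01 -3.43996332e-01  8.05048757e+01]
 [-4.14263914e-01 -4.99906296e-01  7.60578138e-01  1.10811860e+03]
 [ 3.61761353e-03  8.34745167e-01  5.50624571e-01  8.13762023e+02]
 [ 0.00000000e+00  0.00000000e+00  0.00000000e+00  1.00000000e+00]] ['img', 'vfov', 'cx', 'cy', 'extrinsics']
```

View pics/top0.png

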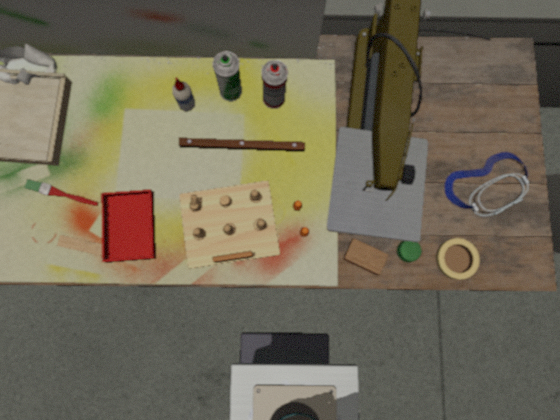

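View pics/scene0.png

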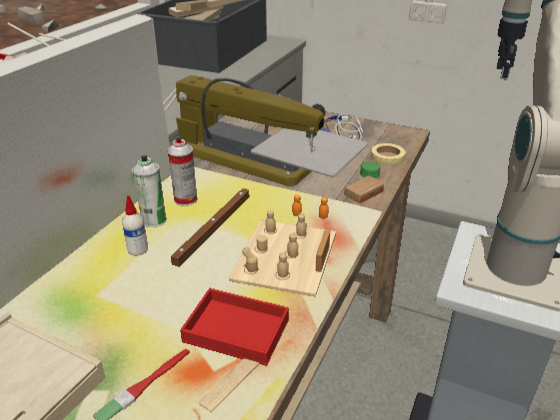

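Run:
```python
import cv2,numpy as np
t=cv2.imread('pics/top0.png');s=cv2.imread('pics/scene0.png')
a=cv2.resize(t[125:275,172:314],None,fx=4,fy=4,interpolation=cv2.INTER_CUBIC)
cv2.imwrite('pics/c1.png',a)
b=cv2.resize(s[185:300,225:345],None,fx=5,fy=5,interpolation=cv2.INTER_CUBIC)
cv2.imwrite('pics/c2.png',b)
```

```text
(no output)
```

View pics/c1.png

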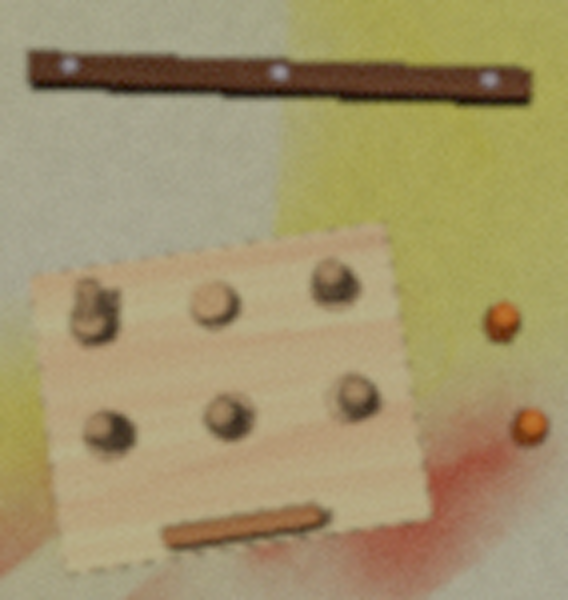

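View pics/c2.png

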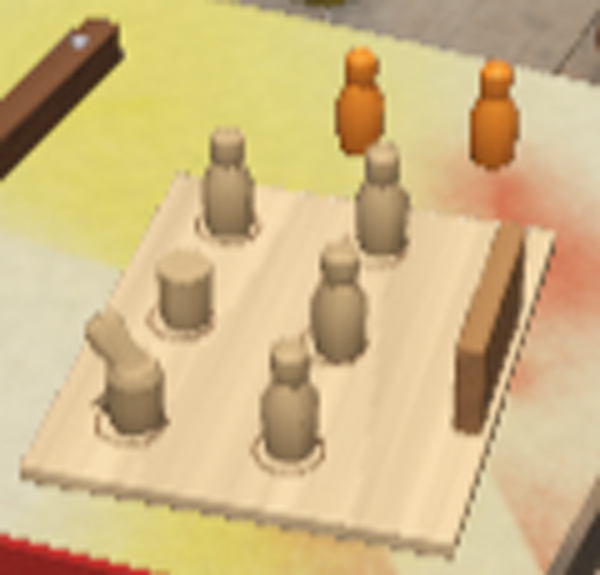

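```bash
cat > h.py <<'E'
import numpy as np,cv2
from scipy.optimize import least_squares
from scipy.spatial.transform import Rotation as Ro
def cam(g,T=None):
    f=210/np.tan(np.radians(g['vfov'])/2); return f,g['cx'],g['cy'],(g['extrinsics'] if T is None else T)
def proj(c,P):
    f,cx,cy,T=c; q=(np.asarray(P,float)-T[:3,3])@T[:3,:3]
    return np.stack([cx+f*q[:,0]/-q[:,2],cy-f*q[:,1]/-q[:,2]],1)
def ray(c,uv,z):
    f,cx,cy,T=c; uv=np.atleast_2d(np.asarray(uv,float))
    d=np.c_[(uv[:,0]-cx)/f,-(uv[:,1]-cy)/f,-np.ones(len(uv))]@T[:3,:3].T
    return T[:3,3]+d*((z-T[2,3])/d[:,2])[:,None]
def place(p,L):
    x,y,a=p;L=np.asarray(L,float)
    return np.c_[x+L[:,0]*np.cos(a)-L[:,1]*np.sin(a),y+L[:,0]*np.sin(a)+L[:,1]*np.cos(a),L[:,2]]
def crop(uv,s,o): return (np.asarray(uv,float)+.5)/s-.5+np.array(o)
E
python3 - <<'E'
from h import *; from cell import *
np.set_printoptions(precision=2,suppress=True)
C={n:cam(get_image(n)) for n in('top','scene')}
ct=lambda u:crop(u,4,(172,125)); cs=lambda u:crop(u,5,(225,185))
L=[[100,120,12],[100,-120,12],[-100,-120,12],[-100,120,12]]
bt=ct([[32,274],[384,224],[432,517],[68,572]]); bs=cs([[22,463],[182,176],[555,233],[450,550]])
for nm,sel in(('top',1),('scene',2),('both',3)):
    def r(p):
        q=place(p,L);o=[]
        if sel&1:o.append(proj(C['top'],q)-bt)
        if sel&2:o.append(proj(C['scene'],q)-bs)
        return np.concatenate(o).ravel()
    s=least_squares(r,[550,80,.15],x_scale=[100,100,.1]);print('board',nm,s.x,np.abs(s.fun).max())
b=s.x
print('near fence bottom',ray(C['top'],ct([[32,87],[530,103]]),0),'top near',ray(C['top'],ct([[32,83],[531,98]]),28),'far top',ray(C['top'],ct([[30,51],[531,69]]),28))
print('tray',ray(C['top'],[[102,192],[153,190],[155,260],[102,263]],36))
print('short',ray(C['top'],ct([[211,301]]),46),ray(C['scene'],cs([[187,260]]),46))
print('crook foot sc',ray(C['scene'],cs([[135,418]]),18),'belly top',ray(C['top'],ct([[95,322]]),35))
R=[[x,y,12] for x in(-15,60) for y in(-80,0,80)]
q=place(b,R);print('rings',q)
print('rings px crop top',(proj(C['top'],q)-[172,125])*4+1.5,'scene',(proj(C['scene'],q)-[225,185])*5+2)
E
```

```text
board top [504.83 173.36   0.16] 0.9490887214092822
board scene [502.3  174.77   0.16] 0.979919626789524
board both [503.66 173.67   0.16] 1.1357880653800692
near fence bottom [[716.05 314.45   0.  ]
 [709.57 -24.37   0.  ]] top near [[709.94 308.98  28.  ]
 [704.32 -22.95  28.  ]] far top [[732.13 311.35  28.  ]
 [724.43 -22.95  28.  ]]
tray [[578.76 502.37  36.  ]
 [585.86 370.75  36.  ]
 [404.96 355.45  36.  ]
 [395.75 488.5   36.  ]]
short [[560.25 183.88  46.  ]] [[561.21 179.45  46.  ]]
crook foot sc [[546.08 263.93  18.  ]] belly top [[547.59 259.43  35.  ]]
rings [[501.64  92.3   12.  ]
 [488.85 171.27  12.  ]
 [476.07 250.24  12.  ]
 [575.67 104.28  12.  ]
 [562.89 183.26  12.  ]
 [550.11 262.23  12.  ]]
rings px crop top [[353.13 400.87]
 [231.84 418.7 ]
 [110.01 436.6 ]
 [336.86 289.76]
 [216.8  307.16]
 [ 96.23 324.63]] scene [[373.63 250.56]
 [332.66 346.39]
 [287.41 452.28]
 [229.29 227.01]
 [181.74 320.49]
 [129.27 423.64]]
```

```bash
cat > go.py <<'E'
import sys;from h import *;from cell import *
np.set_printoptions(precision=4,suppress=True)
def rows(p,yaw,base=None):
    s=read_state();b=base or s
    R=Ro.from_euler('xyz',b['tool_rot'])
    d=R.inv().apply(np.array(p)-b['eef_pos'])/300
    t=(R.inv()*Ro.from_euler('xyz',[np.pi,0,yaw])).as_rotvec()/(np.pi/2)
    return np.r_[d,t]
if __name__=='__main__':
    a=[float(v) for v in sys.argv[1:]]
    s=read_state();print(s['clock'],s['eef_pos'],s['tool_rot'],s['width'])
    for i in range(0,len(a),4): print(rows(a[i:i+3],a[i+3]))
E
python3 - <<'E'
from cell import *;g=get_image('wrist');print(g['vfov'],g['cx'],g['cy'],g['T_tool_cam'])
E
python3 go.py 250 -420 245 .2 360 -200 245 .16 480 150 245 .16
```

```text
64.89917164087687 273.5908657426586 205.1850441536298 [[ 2.22008792e-03  9.60289336e-01  2.78997244e-01  7.13360816e+01]
 [ 9.99997516e-01 -2.07689114e-03 -8.08846659e-04  1.68391089e-01]
 [-1.97279918e-04  2.78998346e-01 -9.60291562e-01 -1.28060428e+02]
 [ 0.00000000e+00  0.00000000e+00  0.00000000e+00  1.00000000e+00]]
0.25 [ 149.2883 -632.3708  244.8976] [-3.1408  0.      0.2318] 85.5445426093995
[ 0.4894 -0.6118  0.0002 -0.0005  0.      0.0203]
[ 1.0147 -1.2413  0.0007 -0.0005  0.      0.0457]
[ 1.672  -2.2849  0.0015 -0.0005  0.      0.0457]
```

Call:
move_arm(rows="0.08 -0.11 0 0 0 0 -1;0.16 -0.22 0 0 0 0.01 -1;0.24 -0.33 0 0 0 0.02 -1;0.32 -0.44 0 0 0 0.03 -1;0.4 -0.55 0 0 0 0.045 -1;0.48 -0.66 0 0 0 0.045 -1;0.56 -0.77 0 0 0 0.045 -1;0.64 -0.88 0 0 0 0.045 -1;0.72 -0.98 0 0 0 0.045 -1")

```text
clock: 1.0
eef_pos: [292.2, -294.6, 245.5]
tool_rot: [-3.141, -0.0, 0.161]
force: [1.8, -0.5, 0.3]
width: 85.6
gripper_force: 0.0
```

```bash
python3 go.py  460 150 245 .16
```

```text
1.0 [ 292.1703 -294.6311  245.4663] [-3.1414 -0.0001  0.161 ] 85.59614955828499
[ 0.7898 -1.3733  0.0019 -0.0001 -0.0001  0.0006]
```

Call:
move_arm(rows="0.07 -0.12 0 0 0 0 -1;0.14 -0.24 0 0 0 0 -1;0.21 -0.36 0 0 0 0 -1;0.28 -0.48 0 0 0 0 -1;0.35 -0.6 0 0 0 0 -1;0.42 -0.72 0 0 0 0 -1;0.49 -0.84 0 0 0 0 -1;0.56 -0.96 0 0 0 0 -1")

```text
clock: 1.67
eef_pos: [412.0, 16.3, 245.6]
tool_rot: [3.141, -0.001, 0.161]
force: [0.5, -0.1, 0.3]
width: 85.3
gripper_force: 0.0
```

Call:
move_arm(rows="0.07 -0.12 0 0 0 0 -0.2;0.14 -0.24 0 0 0 0 -0.2;0.22 -0.36 0 0 0 0 -0.2;0.22 -0.4 0 0 0 0 -0.2;0.22 -0.4 0 0 0 0 -0.2")

```text
clock: 2.08
eef_pos: [457.8, 148.3, 245.3]
tool_rot: [-3.139, -0.001, 0.168]
force: [-0.1, 0.2, -1.1]
width: 51.0
gripper_force: 0.0
```

Run:
```python
from cell import *;import cv2,pickle
s=read_state();g=get_image('wrist');print(s['eef_pos'],s['tool_rot'],s['width'])
pickle.dump((s,g),open('w1.pkl','wb'))
cv2.imwrite('pics/w1.png',g['img'][:,:,::-1])
```

```text
[457.8071144  148.3260562  245.26500079] [-3.13904391e+00 -1.12681726e-03  1.68141523e-01] 51.012014386384735
```

View pics/w1.png

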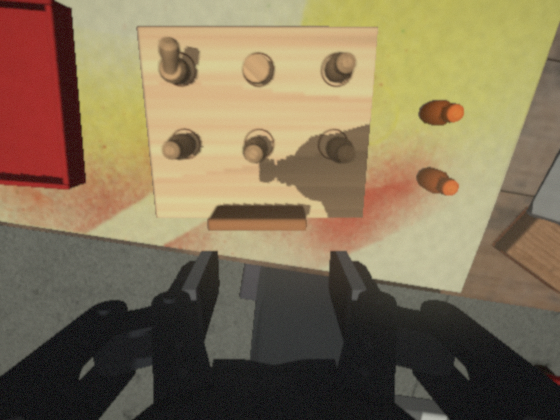

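The wrist view shows the short reject (flat disc, 258,67), the crooked one (head 170,46, belly about 179,69), four straight ones at (344,64), (178,148), (256,150), (340,150), and orange look-alikes at (450,112) and (447,185). Only the first two fit the reject descriptions, and the enlarged crops c1 and c2 confirm it.

```bash
python3 - <<'E'
from h import *; import pickle
np.set_printoptions(precision=2,suppress=True)
s,g=pickle.load(open('w1.pkl','rb'))
T=np.eye(4);T[:3,:3]=Ro.from_euler('xyz',s['tool_rot']).as_matrix();T[:3,3]=s['eef_pos'];c=cam(g,T@g['T_tool_cam'])
L=[[100,120,12],[100,-120,12],[-100,-120,12],[-100,120,12]]
u=np.array([[138,27],[378,28],[363,217],[156,217]],float)
f=least_squares(lambda p:(proj(c,place(p,L))-u).ravel(),[504,173,.16],x_scale=[100,100,.1]);print(f.x,f.fun)
print('short',ray(c,[[258,67]],46),'crook belly top',ray(c,[[180,69]],42),'head',ray(c,[[170,44]],60))
print(proj(c,place(f.x,[[60,80,12],[60,0,12]])))
# brightness profile of short top for its disc
hsv=cv2.cvtColor(g['img'],cv2.COLOR_RGB2HSV)
E
python3 go.py 561 183 100 .16 561 183 31 .16
```

```text
[504.43 172.66   0.17] [-1.94 -1.09  1.72 -1.38  0.68  2.37 -0.43  1.58]
short [[562.68 181.09  46.  ]] crook belly top [[549.06 252.87  42.  ]] head [[566.57 258.21  60.  ]]
[[179.71  69.66]
 [258.22  69.9 ]]
2.1333 [457.2342 145.164  245.0717] [-3.1412  0.0005  0.1652] 51.18763127216498
[ 0.3621 -0.0673  0.4834 -0.0003  0.0003  0.0033]
[ 0.3623 -0.0672  0.7134 -0.0003  0.0003  0.0033]
```

Call:
move_arm(rows="0.12 -0.02 0 0 0 0 -0.2;0.24 -0.04 0.1 0 0 0 -0.2;0.361 -0.064 0.2 0 0 0 -0.2;0.361 -0.064 0.32 0 0 0 -0.2;0.361 -0.064 0.42 0 0 0 -0.2;0.361 -0.064 0.5 0 0 0 -0.2;0.361 -0.064 0.56 0 0 0 -0.2;0.361 -0.064 0.62 0 0 0 -0.2;0.361 -0.064 0.67 0 0 0 -0.2;0.361 -0.064 0.71 0 0 0 -0.2;0.361 -0.064 0.71 0 0 0 -0.2")

```text
clock: 3.05
eef_pos: [559.8, 177.1, 30.2]
tool_rot: [3.14, 0.005, 0.159]
force: [0.5, 0.0, -0.3]
width: 51.4
gripper_force: 0.0
```

Call:
move_arm(rows="0 0 0 0 0 0 0.1;0 0 0 0 0 0 0.3;0 0 0 0 0 0 0.5;0 0 0 0 0 0 0.7;0 0 0 0 0 0 1;0 0 0 0 0 0 1;0 0 0 0 0 0 1;0 0 0 0 0 0 1")

```text
clock: 3.72
eef_pos: [562.3, 179.6, 33.6]
tool_rot: [3.142, -0.002, 0.161]
force: [-0.5, -1.0, 6.4]
width: 24.2
gripper_force: 59.1
```

Call:
move_arm(rows="0 0 -0.05 0 0 0 1;0 0 -0.12 0 0 0 1;0 0 -0.22 0 0 0 1;0 0 -0.34 0 0 0 1;0 -0.08 -0.36 0 0 0 1;0.01 -0.18 -0.36 0 0 0 1;0.02 -0.3 -0.36 0 0 0 1;0.03 -0.42 -0.36 0 0 0 1;0.036 -0.54 -0.36 0 0 0 1;0.036 -0.66 -0.36 0 0 0 1;0.036 -0.77 -0.36 0 0 0 1;0.036 -0.845 -0.36 0 0 0 1")

```text
clock: 4.72
eef_pos: [529.2, 436.3, 140.6]
tool_rot: [-3.139, 0.0, 0.165]
force: [0.1, 0.1, 0.0]
width: 24.2
gripper_force: 58.9
```

Run:
```python
from cell import *;import cv2,pickle
s=read_state();g=get_image('wrist');print(s['eef_pos'],s['tool_rot'],s['width'],s['clock'])
pickle.dump((s,g),open('w2.pkl','wb'))
cv2.imwrite('pics/w2.png',g['img'][:,:,::-1])
```

```text
[529.19768367 436.31164515 140.59104464] [-3.13861711e+00  1.32419252e-04  1.64820891e-01] 24.17487091165652 4.7167
```

View pics/w2.png

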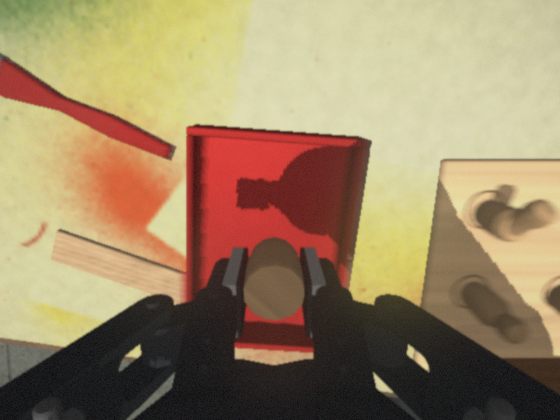

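The short reject is held between the jaws at (273,278), above the red tray.

Call:
move_arm(rows="0 0 0.06 0 0 0 1;0 0 0.14 0 0 0 1;0 0 0.22 0 0 0 1;0 0 0.3 0 0 0 1;0 0 0.35 0 0 0 1;0 0 0.373 0 0 0 1;0 0 0.373 0 0 0 1;0 0 0.373 0 0 0 0.2;0 0 0.373 0 0 0 -0.1;0 0 0.373 0 0 0 -0.1;0 0 0.373 0 0 0 -0.1")

```text
clock: 5.68
eef_pos: [531.7, 431.7, 28.9]
tool_rot: [-3.141, -0.001, 0.161]
force: [-0.3, -0.2, 0.1]
width: 46.8
gripper_force: 0.0
```

Call:
move_arm(rows="0 0 -0.1 0 0 0 -0.1;0 0 -0.22 0 0 0 -0.1;0 0 -0.35 0 0 0 -0.1;0 0 -0.48 0 0 0 -0.15;0 0 -0.6 0 0 0 -0.2;0 0 -0.7 0 0 0 -0.2;0 0 -0.7 0 0 0 -0.2")

```text
clock: 6.27
eef_pos: [534.5, 434.2, 246.7]
tool_rot: [-3.134, -0.012, 0.161]
force: [1.7, 0.1, 1.4]
width: 51.3
gripper_force: 0.0
```

```bash
python3 - <<'E'
from h import *;from cell import *
np.set_printoptions(precision=2,suppress=True)
s=read_state();g=get_image('wrist');t=get_image('top');print(s['eef_pos'],s['tool_rot'],s['width'],s['clock'])
a=cv2.resize(t['img'][150:300,90:290],None,fx=2,fy=2)
im=np.zeros((420,800,3),np.uint8);im[:,:400]=g['img'][:,80:480];im[:300,400:]=a
cv2.imwrite('pics/w3.png',im[:,:,::-1])
E
python3 go.py 548 259 200 .05
```

```text
[534.47 434.24 246.69] [-3.13 -0.01  0.16] 51.26689875363839 6.2667
6.3667 [531.9624 432.0841 240.4584] [-3.1397 -0.0032  0.161 ] 51.357368814001646
[-0.0402  0.5783  0.1336 -0.0013 -0.002   0.0707]
```

View pics/w3.png

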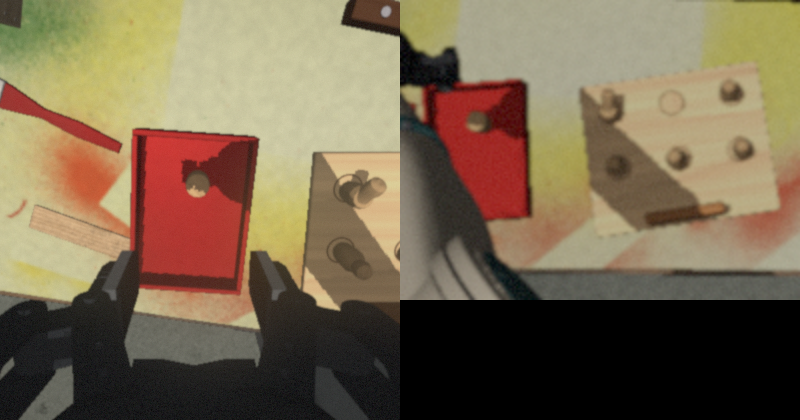

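Call:
move_arm(rows="0 0.1 0 0 0 0.03 -0.2;-0.02 0.22 0 0 0 0.06 -0.2;-0.03 0.34 0 0 0 0.1 -0.2;-0.038 0.46 0.02 0 0 0.1 -0.2;-0.038 0.55 0.08 0 0 0.1 -0.2;-0.038 0.575 0.18 0 0 0.1 -0.2;-0.038 0.575 0.3 0 0 0.1 -0.2;-0.038 0.575 0.42 0 0 0.1 -0.2;-0.038 0.575 0.53 0 0 0.1 -0.2;-0.038 0.575 0.61 0 0 0.1 -0.2;-0.038 0.575 0.66 0 0 0.1 -0.2;-0.038 0.575 0.685 0 0 0.1 -0.2")

```text
clock: 7.37
eef_pos: [544.9, 257.9, 28.8]
tool_rot: [3.138, 0.007, 0.004]
force: [0.0, -0.1, -0.1]
width: 51.0
gripper_force: 0.0
```

Call:
move_arm(rows="0 0 0 0 0 0 -0.1;0 0 0 0 0 0 0.1;0 0 0 0 0 0 0.3;0 0 0 0 0 0 0.5;0 0 0 0 0 0 0.7;0 0 0 0 0 0 1;0 0 0 0 0 0 1;0 0 0 0 0 0 1;0 0 0 0 0 0 1")

```text
clock: 8.12
eef_pos: [548.6, 259.9, 34.2]
tool_rot: [-3.141, -0.002, 0.004]
force: [0.5, -0.0, 7.6]
width: 24.2
gripper_force: 59.1
```

Call:
move_arm(rows="0 0 -0.05 0 0 0 1;0 0 -0.12 0 0 0 1;0 0 -0.22 0 0 0 1;0 0 -0.33 0 0 0 1;0 -0.06 -0.36 0 0 0 1;-0.05 -0.15 -0.36 0 0 0 1;-0.11 -0.25 -0.36 0 0 0 1;-0.18 -0.35 -0.36 0 0 0 1;-0.25 -0.45 -0.36 0 0 0 1;-0.3 -0.52 -0.36 0 0 0 1;-0.32 -0.55 -0.36 0 0 0 1;-0.32 -0.55 -0.36 0 0 0 1")

```text
clock: 9.12
eef_pos: [448.4, 427.4, 141.0]
tool_rot: [-3.14, 0.001, 0.01]
force: [-0.1, 0.1, -0.4]
width: 23.7
gripper_force: 58.9
```

Call:
move_arm(rows="0 0 0.06 0 0 0 1;0 0 0.14 0 0 0 1;0 0 0.22 0 0 0 1;0 0 0.3 0 0 0 1;0 0 0.35 0 0 0 1;0 0 0.372 0 0 0 1;0 0 0.372 0 0 0 1;0 0 0.372 0 0 0 0.2;0 0 0.372 0 0 0 -0.1;0 0 0.372 0 0 0 -0.1;0 0 0.372 0 0 0 -0.1")

```text
clock: 10.03
eef_pos: [451.8, 423.8, 29.7]
tool_rot: [-3.141, -0.001, 0.003]
force: [0.5, 0.1, -1.0]
width: 47.0
gripper_force: 0.0
```

Call:
move_arm(rows="0 0 -0.06 0 0 0 -0.1;0 0 -0.16 0 0 0 -0.1;0 0 -0.28 0 0 0 -0.1;0 0 -0.4 0 0 0 -0.15;0 0 -0.52 0 0 0 -0.2;0 0 -0.64 0 0 0 -0.3;0 0 -0.7 0 0 0 -0.3;0 0 -0.7 0 0 0 -0.3;0 0 -0.7 0 0 0 -0.3")

```text
clock: 10.78
eef_pos: [451.6, 424.4, 240.8]
tool_rot: [-3.14, -0.002, 0.004]
force: [-0.7, -0.1, -0.3]
width: 55.5
gripper_force: 0.0
```

```bash
python3 go.py  500 120 238 -.02
```

```text
10.7833 [451.5847 424.383  240.7762] [-3.1396 -0.0022  0.0039] 55.52179583109209
[ 0.1574  1.0153  0.0076 -0.0013 -0.0014  0.0152]
```

Call:
move_arm(rows="0.04 0.1 0 0 0 0 -0.3;0.08 0.2 0 0 0 0 -0.3;0.13 0.3 0 0 0 0 -0.3;0.18 0.42 0 0 0 0 -0.3;0.23 0.53 0 0 0 0 -0.3;0.28 0.64 0 0 0 0 -0.3;0.33 0.75 0 0 0 0 -0.3;0.38 0.86 0 0 0 0 -0.3;0.41 0.91 0 0 0 0 -0.3;0.41 0.91 0 0 0 0 -0.3;0.41 0.91 0 0 0 0 -0.3;0.41 0.91 0 0 0 0 -0.3")

```text
clock: 11.78
eef_pos: [574.0, 152.7, 238.1]
tool_rot: [-3.141, 0.003, 0.005]
force: [-0.2, 0.6, -0.6]
width: 55.4
gripper_force: 0.0
```

Run:
```python
from h import *;from cell import *;import pickle
s=read_state();g=get_image('wrist');print(s['eef_pos'],s['tool_rot'],s['width'],s['clock'])
pickle.dump((s,g),open('w4.pkl','wb'))
cv2.imwrite('pics/w4.png',g['img'][:,:,::-1])
```

```text
[573.99001602 152.67793473 238.07441409] [-3.14113364e+00  2.75036681e-03  5.22948373e-03] 55.425128630946844 11.7833
```

View pics/w4.png

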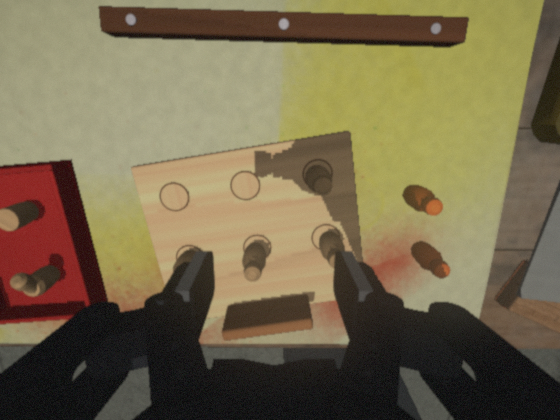

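Both rejects are in the tray at (20,215) and (35,280). The four sound skittles stand on the board and the fence runs from about (103,37) to (466,47). Next I measure both edges.

```bash
python3 - <<'E'
from h import *; import pickle
np.set_printoptions(precision=3,suppress=True)
s,g=pickle.load(open('w4.pkl','rb'))
T=np.eye(4);T[:3,:3]=Ro.from_euler('xyz',s['tool_rot']).as_matrix();T[:3,3]=s['eef_pos'];c=cam(g,T@g['T_tool_cam'])
gr=cv2.GaussianBlur(g['img'][:,:,1].astype(float),(3,3),0)
pts=[]
for u in range(115,456,4):
    col=gr[:,u]; k=25+np.argmax(np.diff(col[25:60])); pts.append((u+0,k+.5))
pts=np.array(pts);W=ray(c,pts,0)
l=np.polyfit(W[:,1],W[:,0],1);r=W[:,0]-np.polyval(l,W[:,1]);ok=abs(r)<2
l=np.polyfit(W[ok,1],W[ok,0],1);print('fence x=a*y+b',l,r.std(),'yaw',-np.arctan(l[0]),ok.sum(),len(ok))
E_=ray(c,[[103,37],[466,47]],0);print('ends',E_, 'mid y',E_[:,1].mean(),'x',np.polyval(l,E_[:,1].mean()))
L=[[100,120,12],[100,-120,12],[60,80,12],[60,0,12],[60,-80,12],[-15,0,12],[-15,-80,12]]
u=np.array([[133,168],[349,132],[174,197],[245,185],[317,174],[257,247],[325,237]],float)
f=least_squares(lambda p:(proj(c,place(p,L))-u).ravel(),[504,173,.16],x_scale=[100,100,.1]);print('board',f.x,np.abs(f.fun).max())
print('grip',place(f.x,[[-90,0,45]]),'batten tops',ray(c,[[222,336],[312,325]],64))
fy=-np.arctan(l[0]);m=E_[:,1].mean();F=[np.polyval(l,m),m,fy]
print('goal board',place(F,[[-100,0,0]]),'goal grip',place(F,[[-190,0,45]]))
E
python3 go.py 415 158 238 .165
```

```text
fence x=a*y+b [  0.019 707.535] 0.3519932449879377 yaw -0.019055937444578445 86 86
ends [[713.129 324.987   0.   ]
 [706.642 -41.226   0.   ]] mid y 141.88056081718418 x 710.2389602304148
board [504.734 173.462   0.17 ] 3.7511034983478453
grip [[416.027 158.262  45.   ]] batten tops [[409.681 206.899  64.   ]
 [424.272 110.426  64.   ]]
goal board [[610.257 143.786   0.   ]] goal grip [[520.273 145.501  45.   ]]
11.8333 [573.9492 153.3198 238.3555] [-3.1409  0.0023  0.0065] 55.39789943333906
[-0.5297 -0.019   0.0024 -0.0005  0.0014 -0.1009]
```

```bash
python3 -c "
from cell import *;s=read_state();print(s['qpos'].round(3) if hasattr(s['qpos'],'round') else s['qpos'],s['eef_pos'],s['tool_rot'])"
```

```text
[-0.299  0.555 -0.013  1.685  0.007  0.903 -1.879] [573.94915008 153.31979735 238.35546525] [-3.14092798e+00  2.27569499e-03  6.46523892e-03]
```

Call:
move_arm(rows="-0.06 0 0 0 0 -0.07 -0.3;-0.12 0 0 0 0 -0.15 -0.3;-0.18 0 0 0 0 -0.23 -0.3;-0.24 -0.01 0 0 0 -0.31 -0.3;-0.3 -0.01 0 0 0 -0.39 -0.3;-0.36 -0.01 0 0 0 -0.47 -0.3;-0.42 -0.01 0 0 0 -0.55 -0.3;-0.48 -0.02 0 0 0 -0.63 -0.3;-0.52 -0.02 0 0 0 -0.71 -0.3;-0.527 -0.02 0 0 0 -0.79 -0.3;-0.527 -0.02 0 0 0 -0.87 -0.3;-0.527 -0.02 0 0 0 -0.95 -0.3")

```text
clock: 12.83
eef_pos: [415.9, 158.5, 239.4]
tool_rot: [-3.141, -0.0, 1.499]
force: [-0.4, 0.2, -0.0]
width: 55.5
gripper_force: 0.0
```

Call:
move_arm(rows="0 0 0.05 0 0 -0.07 -0.3;0 0 0.1 0 0 -0.15 -0.3;0 0 0.18 0 0 -0.153 -0.3;0 0 0.26 0 0 -0.153 -0.3;0 0 0.33 0 0 -0.153 -0.3;0 0 0.33 0 0 -0.153 -0.3;0 0 0.33 0 0 -0.153 -0.3;0 0 0.33 0 0 -0.153 -0.3")

```text
clock: 13.5
eef_pos: [417.2, 158.1, 141.1]
tool_rot: [3.141, -0.001, 1.731]
force: [0.4, 0.4, 0.0]
width: 55.0
gripper_force: 0.0
```

```bash
python3 go.py 416 158 139 1.739
python3 - <<'E'
from h import *;from cell import *;import pickle
s=read_state();g=get_image('wrist');pickle.dump((s,g),open('w5.pkl','wb'))
cv2.imwrite('pics/w5.png',g['img'][:,:,::-1])
E
```

```text
13.5 [417.1565 158.1161 141.1307] [ 3.1406 -0.0006  1.7312] 55.004007220603775
[ 0.0002 -0.0039  0.0071  0.0006 -0.0004 -0.005 ]
```

View pics/w5.png

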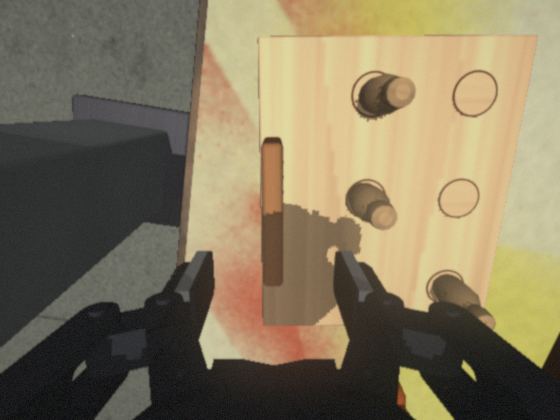

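The batten (columns 262–283) is centred between the fingers and parallel to the pads, so I descend and grip.

Call:
move_arm(rows="0 0 0.05 0 0 0 -0.3;0 0 0.12 0 0 0 -0.3;0 0 0.19 0 0 0 -0.3;0 0 0.25 0 0 0 -0.3;0 0 0.29 0 0 0 -0.3;0 0 0.31 0 0 0 -0.3;0 0 0.32 0 0 0 -0.3;0 0 0.32 0 0 0 -0.1;0 0 0.32 0 0 0 0.1;0 0 0.32 0 0 0 0.3;0 0 0.32 0 0 0 0.4;0 0 0.32 0 0 0 0.45")

```text
clock: 14.55
eef_pos: [417.5, 157.0, 44.9]
tool_rot: [3.14, -0.0, 1.729]
force: [0.4, -0.1, -0.6]
width: 23.6
gripper_force: 0.0
```

Call:
move_arm(rows="0 0 0 0 0 0 0.5;0 0 0 0 0 0 0.52;0 0 0 0 0 0 0.54;0 0 0 0 0 0 0.56;0 0 0 0 0 0 0.58;0 0 0 0 0 0 0.6;0 0 0 0 0 0 0.63;0 0 0 0 0 0 0.66;0 0 0 0 0 0 0.7;0 0 0 0 0 0 0.8;0 0 0 0 0 0 1;0 0 0 0 0 0 1")

```text
clock: 15.55
eef_pos: [416.5, 156.8, 44.4]
tool_rot: [-3.141, 0.0, 1.73]
force: [-2.8, 0.2, 3.8]
width: 13.2
gripper_force: 58.9
```

```bash
python3 go.py 513.5 145.6 43 1.552; python3 -c "
from cell import *;s=read_state();print(s['force'],s['qpos'])"
```

```text
15.55 [416.5387 156.7907  44.3828] [-3.1408  0.0004  1.7301] 13.213544100240878
[-0.0881  0.3132  0.0044 -0.0005  0.0003  0.1134]
[-2.78173238  0.20030279  3.75928265] [-0.27706525  0.72964059 -0.21348294  2.21848609  0.61028142  0.24932004
 -0.87374243]
```

Call:
move_arm(rows="-0.001 0.003 0 0 0 0.001 1;-0.003 0.009 0 0 0 0.003 1;-0.005 0.018 0 0 0 0.006 1;-0.008 0.028 0 0 0 0.01 1;-0.011 0.038 0 0 0 0.014 1;-0.014 0.048 0 0 0 0.018 1;-0.017 0.058 0 0 0 0.022 1;-0.02 0.068 0 0 0 0.026 1;-0.022 0.078 0 0 0 0.029 1;-0.025 0.088 0 0 0 0.032 1;-0.028 0.098 0 0 0 0.036 1;-0.03 0.108 0 0 0 0.04 1")

```text
clock: 16.55
eef_pos: [447.1, 154.2, 44.4]
tool_rot: [-3.137, -0.0, 1.67]
force: [-10.7, 2.5, 11.2]
width: 13.1
gripper_force: 60.0
```

```bash
python3 go.py 513.5 145.6 43 1.552; python3 -c "
from cell import *;s=read_state();print(s['force'],s['qpos'])"
```

```text
16.55 [447.1278 154.1532  44.3896] [-3.137  -0.0003  1.6702] 13.130121139674316
[-0.0503  0.2173  0.0036 -0.0029 -0.      0.0752]
[-10.69854932   2.45985475  11.16790942] [-0.21694772  0.74819755 -0.25595849  2.1410179   0.57040954  0.32138905
 -0.85461322]
```

Call:
move_arm(rows="-0.002 0.01 0 0 0 0.003 1;-0.005 0.02 0 0 0 0.007 1;-0.007 0.03 0 0 0 0.01 1;-0.01 0.04 0 0 0 0.014 1;-0.012 0.05 0 0 0 0.017 1;-0.014 0.06 0 0 0 0.021 1;-0.016 0.07 0 0 0 0.025 1;-0.018 0.08 0 0 0 0.028 1;-0.02 0.09 0 0 0 0.031 1;-0.023 0.1 0 0 0 0.035 1;-0.025 0.11 0 0 0 0.038 1;-0.027 0.118 0 0 0 0.041 1")

```text
clock: 17.55
eef_pos: [483.3, 149.9, 44.4]
tool_rot: [-3.137, -0.0, 1.605]
force: [-10.1, 2.8, 10.1]
width: 13.0
gripper_force: 59.8
```

```bash
python3 go.py 513.5 145.6 43 1.552
```

```text
17.55 [483.3035 149.8844  44.4212] [-3.1371 -0.0005  1.6053] 13.022454438291218
[-0.0178  0.1001  0.0043 -0.0029 -0.0002  0.034 ]
```

Decelerate, then stop about 7 mm short and look.

Call:
move_arm(rows="-0.002 0.01 0 0 0 0.004 1;-0.004 0.02 0 0 0 0.008 1;-0.006 0.03 0 0 0 0.012 1;-0.008 0.04 0 0 0 0.016 1;-0.01 0.05 0 0 0 0.02 1;-0.012 0.06 0 0 0 0.024 1;-0.014 0.07 0 0 0 0.028 1;-0.015 0.08 0 0 0 0.031 1;-0.016 0.087 0 0 0 0.033 1;-0.017 0.093 0 0 0 0.034 1;-0.018 0.097 0 0 0 0.034 1;-0.018 0.1 0 0 0 0.034 1")

```text
clock: 18.55
eef_pos: [512.9, 145.4, 44.4]
tool_rot: [-3.136, 0.0, 1.551]
force: [-12.1, 2.4, 13.1]
width: 13.3
gripper_force: 59.8
```

Run:
```python
from h import *;from cell import *
s=read_state();print(s['eef_pos'],s['tool_rot'],s['force'],s['clock'])
t=get_image('top');c=get_image('scene');w=get_image('wrist')
im=np.zeros((600,800,3),np.uint8)
a=cv2.resize(t['img'][130:255,172:312],(448,400),interpolation=cv2.INTER_CUBIC);im[:400,:448]=a
b=cv2.resize(c['img'][150:290,170:340],(340,280),interpolation=cv2.INTER_CUBIC);im[:280,455:795]=b
w2=cv2.resize(w['img'][0:340],(412,250));im[350-20:580,388+0:800]=w2 if False else im[330:580,388:800]
im[300:600,455:800]=cv2.resize(w['img'][0:340,150:541],(345,300))
cv2.imwrite('pics/m6.png',im[:,:,::-1])
import pickle;pickle.dump((s,w),open('w6.pkl','wb'))
```

```text
[512.87372912 145.42194149  44.4180169 ] [-3.13588642e+00  9.34782500e-05  1.55128670e+00] [-12.11259506   2.391125    13.06146637] 18.55
```

View pics/m6.png

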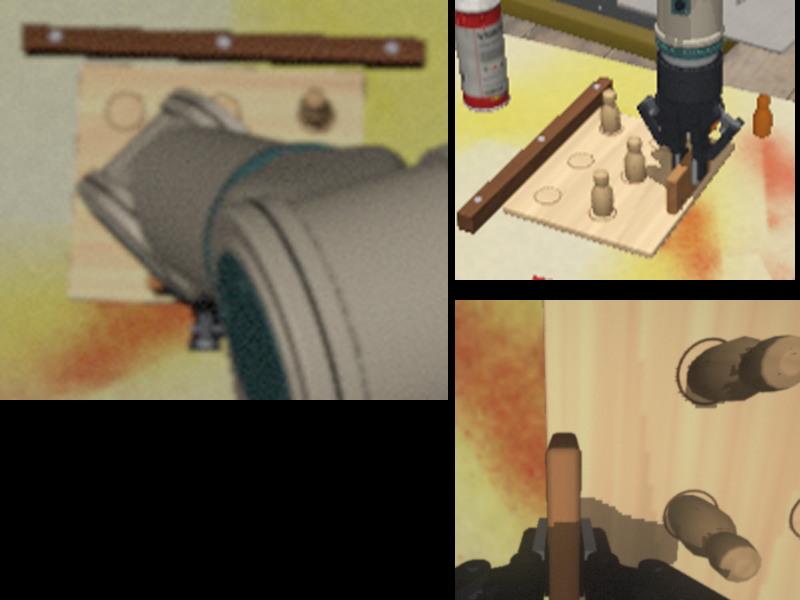

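All four sound skittles stand, and the board is about 8 mm short of the fence and nearly parallel to it. I push slowly and watch the force.

Call:
move_arm(rows="0 0.003 0 0 0 0 1;0 0.006 0 0 0 0 1;0 0.009 0 0 0 0 1;0 0.012 0 0 0 0 1;0 0.015 0 0 0 0 1;0 0.018 0 0 0 0 1")

```text
clock: 19.2
eef_pos: [517.6, 144.9, 44.4]
tool_rot: [-3.135, 0.001, 1.551]
force: [-12.8, 1.6, 12.9]
width: 12.9
gripper_force: 59.8
```

Call:
move_arm(rows="0 0.002 0 0 0 0 1;0 0.004 0 0 0 0 1;0 0.006 0 0 0 0 1")

```text
clock: 19.45
eef_pos: [518.0, 144.9, 44.4]
tool_rot: [-3.132, 0.002, 1.551]
force: [-17.2, 1.8, 17.6]
width: 13.0
gripper_force: 60.4
```

Call:
move_arm(rows="0 0.002 0 0 0 0 1;0 0.004 0 0 0 0 1;0 0.006 0 0 0 0 1")

```text
clock: 19.7
eef_pos: [517.9, 144.8, 44.4]
tool_rot: [-3.129, 0.002, 1.552]
force: [-21.5, 1.4, 21.2]
width: 13.3
gripper_force: 61.3
```

Run:
```python
from h import *;from cell import *
np.set_printoptions(precision=2,suppress=True)
s=read_state();print(s['torque'],s['force'],s['tool_rot'])
t=get_image('top');c=cam(t);np.save('t7.npy',t['img'])
im=t['img'].astype(int)
# brightness around the fence/board contact along board's far edge, world y samples
for y in (255,245,235,225,70,60,50,40,32):
    xs=np.arange(690,735,2.);xf=707.5+.019*y
    p=proj(c,[[xf+d,y,12] for d in range(-16,17,2)])
    v=cv2.remap(t['img'][:,:,1],p[:,0].astype(np.float32)[None],p[:,1].astype(np.float32)[None],cv2.INTER_LINEAR)[0]
    print(y,v)
```

```text
[0.55 3.17 0.09] [-21.53   1.39  21.15] [-3.13  0.    1.55]
255 [164 163 162 160 157 147 126  84  52  35  43  50  55  59  56  55  55]
245 [165 164 163 161 158 151 129  93  59  36  43  51  59  56  54  53  56]
235 [165 161 163 163 160 150 120  83  46  37  40  47  53  57  57  54  54]
225 [166 163 162 163 162 152 125  88  44  33  42  59  57  57  55  51  53]
70 [148 154 157 160 160 158 137 102  67  44  48  56  63  61  62  63  58]
60 [154 156 158 160 161 155 136 106  69  51  52  62  68  63  61  62  56]
50 [156 153 156 159 161 156 138 110  71  50  48  59  65  64  61  60  55]
40 [156 154 156 159 162 154 135 104  61  46  47  59  62  62  60  55  55]
32 [155 155 157 159 161 156 137 101  61  44  46  58  64  66  63  59  57]
```

Call:
move_arm(rows="0 0.002 0 0 0 0 1;0 0.004 0 0 0 0 1;0 0.006 0 0 0 0 1;0 0.008 0 0 0 0 1;0 0.008 0 0 0 0 1;0 0.008 0 0 0 0 1")

```text
clock: 20.25
eef_pos: [518.0, 144.8, 44.4]
tool_rot: [-3.126, 0.003, 1.552]
force: [-25.6, 1.9, 24.3]
width: 13.4
gripper_force: 63.5
```

```bash
python3 -c "
from cell import *;s=read_state();print(s['torque'],s['force'],s['tool_rot'],s['eef_pos'])"
```

```text
[0.57594472 3.82112016 0.12990267] [-25.57589233   1.88631302  24.30492403] [-3.12576042  0.00347522  1.55216144] [517.99069035 144.83292073  44.41135144]
```

Call:
move_arm(rows="0 -0.002 0 0 0 0 1;0 -0.004 0 0 0 0 1;0 -0.006 0 0 0 0 1;0 -0.008 0 0 0 0 1;0 -0.008 0 0 0 0 1")

```text
clock: 20.67
eef_pos: [518.0, 144.8, 44.4]
tool_rot: [-3.13, 0.002, 1.552]
force: [-20.9, 2.3, 19.0]
width: 13.1
gripper_force: 60.9
```

Call:
move_arm(rows="0 -0.002 0 0 0 0 1;0 -0.004 0 0 0 0 1;0 -0.006 0 0 0 0 1;0 -0.008 0 0 0 0 1;0 -0.01 0 0 0 0 1;0 -0.012 0 0 0 0 1;0 -0.012 0 0 0 0 1")

```text
clock: 21.25
eef_pos: [518.0, 144.8, 44.4]
tool_rot: [-3.136, 0.001, 1.551]
force: [-12.6, 2.8, 11.2]
width: 13.2
gripper_force: 59.7
```

Call:
move_arm(rows="0 -0.003 0 0 0 0 1;0 -0.006 0 0 0 0 1;0 -0.009 0 0 0 0 1;0 -0.009 0 0 0 0 1;0 -0.009 0 0 0 0 0.65;0 -0.009 0 0 0 0 0.55;0 -0.009 0 0 0 0 0.45;0 -0.009 0 0 0 0 0.35;0 -0.009 0 0 0 0 0.2;0 -0.009 0 0 0 0 0.1;0 -0.009 0 0 0 0 0.1;0 -0.009 0 0 0 0 0.1")

```text
clock: 22.25
eef_pos: [519.5, 143.9, 44.3]
tool_rot: [3.141, 0.0, 1.548]
force: [0.3, -0.2, 0.0]
width: 38.6
gripper_force: 0.0
```

```bash
python3 -c "
from cell import *;s=read_state();print(s['torque'],s['force'],s['tool_rot'],s['eef_pos'],s['width'],s['qpos'])"
```

```text
[-0.00086343  0.05560178  0.0210109 ] [ 0.30980101 -0.2126103   0.00788941] [3.14138221e+00 1.49040670e-06 1.54842004e+00] [519.52252421 143.90515022  44.32042361] 38.55960800121583 [-0.12805948  0.7957019  -0.29835073  1.96648183  0.50236742  0.45142613
 -0.82148   ]
```

Call:
move_arm(rows="0 0 -0.02 0 0 0 0.1;0 0 -0.06 0 0 0 0.1;0 0 -0.12 0 0 0 0.1;0 0 -0.2 0 0 0 0.1;0 0 -0.3 0 0 0 0.1;0 0 -0.42 0 0 0 0.1;0 0 -0.54 0 0 0 0.1;0 0 -0.66 0 0 0 0.1;0 0 -0.7 0 0 0 0.1")

```text
clock: 23.0
eef_pos: [521.3, 145.2, 259.9]
tool_rot: [3.134, -0.003, 1.549]
force: [0.4, -0.1, -0.8]
width: 38.4
gripper_force: 0.0
```

Call:
move_arm(rows="-0.1 -0.03 0 0 0 0 0.1;-0.2 -0.06 0 0 0 0 0.1;-0.3 -0.09 0 0 0 0 0.1;-0.4 -0.12 0 0 0 0 0.1;-0.5 -0.15 0 0 0 0 0.1;-0.6 -0.18 0 0 0 0 0.1;-0.7 -0.21 0 0 0 0 0.1;-0.8 -0.24 0 0 0 0 0.1;-0.9 -0.25 0 0 0 0 0.1;-0.95 -0.25 0 0 0 0 0.1;-0.95 -0.25 0 0 0 0 0.1")

```text
clock: 23.92
eef_pos: [437.1, -143.5, 254.6]
tool_rot: [-3.141, 0.002, 1.542]
force: [0.4, 0.3, 0.8]
width: 38.1
gripper_force: 0.0
```

Run:
```python
from h import *;from cell import *
np.set_printoptions(precision=3,suppress=True)
t=get_image('top');sc=get_image('scene');c=cam(t);cs=cam(sc);i0=cv2.imread('pics/top0.png')
G=t['img'][:,:,1]
def samp(c,I,P):
    p=proj(c,P).astype(np.float32);return cv2.remap(I,p[None,:,0],p[None,:,1],cv2.INTER_LINEAR)[0].astype(float)
# far edge at transition 105 of board/fence; side edges unneeded
E=[]
for y in range(38,252,8):
    xf=707.5+.019*y;d=np.arange(-14,6,.25);v=samp(c,G,[[xf+k,y,12] for k in d])
    j=np.argmax(-np.convolve(v,np.r_[np.ones(6),-np.ones(6)][::-1]*-1,'valid')*-1) if 0 else np.argmin(v[8:]-v[:-8])
    E.append((y,xf+d[j+4]))
E=np.array(E);l=np.polyfit(E[:,0],E[:,1],1);r=E[:,1]-np.polyval(l,E[:,0]);ok=abs(r)<1.5
print('board/fence line',np.polyfit(E[ok,0],E[ok,1],1),ok.sum(),len(ok))
# standing check: colour under predicted heads/belly in the scene camera, dark-brownish blobs vs. board model
B=(610,143.8,-.019)
hit=[]
S=cv2.cvtColor(sc['img'],cv2.COLOR_RGB2GRAY)
for L in ([-15,-80],[-15,0],[-15,80],[60,-80],[60,0],[60,80]):
    q=[samp(cs,S,place(B,[[L[0],L[1],12+z]]))[0] for z in (10,22,34,45,54)]
    print(L,np.round(q),'px',proj(cs,place(B,[[L[0],L[1],66]]))[0])
# side edges of the board in top: rightmost/leftmost transitions at mid x
for x in (560,600,640):
    ys=np.arange(0,285,1.);v=samp(c,cv2.cvtColor(t['img'],cv2.COLOR_RGB2HSV)[:,:,0],[[x,y,12] for y in ys]);d=np.abs(np.diff(cv2.GaussianBlur(v[None],(1,1),0)[0]))
    print(x,'hue y<40',v[5:45:4],'y>245',v[245:285:4])
```

```text
board/fence line [  0.015 706.787] 26 27
[-15, -80] [132. 150. 150. 128. 166.] px [270.784 202.551]
[-15, 0] [146. 161. 127. 145. 189.] px [255.869 218.618]
[-15, 80] [141. 160. 162. 136. 192.] px [239.529 236.222]
[60, -80] [140. 161. 129. 144. 197.] px [244.867 195.694]
[60, 0] [198. 219. 206. 158.  49.] px [229.091 211.134]
[60, 80] [206. 218. 209. 144.  50.] px [211.837 228.02 ]
560 hue y<40 [20. 27. 28. 28. 27. 27. 22. 19. 20. 19.] y>245 [22. 22. 21. 22. 22. 22. 25. 27. 27. 27.]
600 hue y<40 [28. 28. 28. 29. 28. 27. 25. 22. 22. 22.] y>245 [19. 21. 20. 21. 20. 21. 25. 27. 30. 28.]
640 hue y<40 [28. 28. 28. 29. 28. 27. 22. 21. 21. 21.] y>245 [19. 19. 19. 19. 19. 21. 26. 30. 27. 26.]
```

```bash
python3 -c "
from cell import *;print(finish_job())"
```

```text
the job is handed in; nothing more can be done
None
```

I handed the job in at about 24 s: both bad skittles are in the red tray, and the board is flush and square against the fence, within its length, with the four sound skittles still standing. The final check was by pixel measurements and contact forces, since my 10 picture views were used up; I wasn't shown the judge's verdict.

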